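Fit the loose crank and wind the vise shut on a bar

TASK

Take the loose crank from its wooden stand and seat its hexagon shank fully home in the drive well of the blue vise; the hexagon socket down in the well stands at an unknown angle, so find it by feel. Then wind the crank by its knob, clockwise seen from above, until the jaws hold the yellow bar firmly, and leave the crank in place. Do not push the jaw itself with the robot, and leave the other things on the bench alone.

Things in the scene. Friction and masses are not known exactly. Their poses are not given: they have to be found in the camera images.
- vise: Low blue vise fixed to the bench. Origin: on the bench on the drive well's vertical axis; x from the well to the jaws, z up. Base 110 mm wide, x from -60 to 210 mm, 25 mm high; on it a gear housing 100 x 100 mm round the well, top at 68 mm, with a round steel collar 82 mm across up to 88 mm. The jaws, 120 mm long in y, reach up to 75 mm; the bar lies between them on the base.
- well_mouth (a point): Centre of the mouth of the drive well, at the top of the collar, 88 mm above the bench; axes as the vise's. The mouth is flared to 54 mm; below it a round bore 44 mm across goes down 20 mm to the hexagon socket. Fully home, the crank's tip is 50 mm below the mouth and its arm 2 mm above the collar.
- socket_rim (a point): Upper edge of the turning hexagon socket, 20 mm below the mouth, on the axis; axes as the vise's, not the socket's. Socket 38.4 mm across flats (42 at its chamfered rim, 8 mm high), 30 mm deep. Its angle is random, shown nowhere, repeats every 60 degrees; it takes the crank within about 7 degrees of true. It is stiff (0.25 N m, 3 to 5 N at the knob) and stays where left. Clockwise from above closes the jaw.
- crank: The loose crank, about 0.45 kg. Origin: the tip of its shank, on the axis; z up the shank, x along the arm to the knob. Round tapered nose 35 mm thick and 8 mm long, then hexagon shank 36 mm across flats up to 52 mm, then a dark flat arm from 52 to 62 mm, 30 mm wide, with discs 64 mm across at both ends. At the start it hangs upright in its stand, tip 6 mm above the bench.
- crank_block (a point): Middle of the crank's orange grip block, on the shank's axis, 77 mm above the shank tip; axes as the crank's. The block is 36 (x) x 30 (y) mm, from 62 to 92 mm above the tip. While the hexagon stands on the socket's edge the shank tip is about 28 to 38 mm below the well's mouth; on the right angle it drops to 50 mm.
- crank_knob (a point): On the axis of the crank's knob, 105 mm above the shank tip; axes as the crank's. The knob is an upright black rubber sleeve 28 mm thick that spins freely on the arm, from 64 to 128 mm above the shank tip, 85 mm from the shank's axis.
- moving_jaw: The moving jaw, a blue block 120 x 32 mm with a steel face, at the far end of the vise. Origin: on the bench plane below the middle of its gripping face; x away from the well. It starts with 45 to 65 mm between the jaws. One clockwise turn of the crank brings it 50 mm towards the well; only the screw moves it. When it has pushed the 30 mm bar against the fixed jaw, the knob resists more and more within about 20 degrees.
- bar: Yellow square tube 30 x 30 x 150 mm, loose, 0.35 kg, lying across the vise base between the open jaws; origin at the middle of its underside, length along y.
- stand: Wooden stand with two parallel rails, 170 mm long, tops 58 mm above the bench, 48 mm apart; the crank's shank hangs between the rails at the stand's origin and its arm lies along the rails (stand's x, from -45 to 125 mm).
- hammer: Hammer lying on the bench, not part of the job.
- brush: Brush lying on the bench, not part of the job.
- jar: Jar 70 mm across, 100 mm high, standing on the bench, not part of the job.
- fixed_face (a point): Middle of the gripping face of the fixed steel jaw on the gear housing, 62 mm from the well's axis along the vise's x and 50 mm above the bench; axes as the vise's. The jaws hold the bar when the moving jaw's face is 30 mm from it.

How it is judged:
By the outcome, as a careful person would: the job done as asked, in the order asked, and still so for the second after the job is handed in, with the robot touching nothing.
It also fails if it takes over 72 s, if anything falls off the work surface, if the arm or the gripper's body presses on something with over 40 N, if the wrist force passes 120 N, or if a joint passes its speed limit or range.

ROBOT

A 6-joint arm with a two-finger parallel gripper is mounted at the origin on the work surface. World frame = base frame: x ahead of the robot, y to its left, z up, the work surface at z = 0. Lengths are in m, angles in rad, forces in N, time in s.
With the tool pointing down it reaches from about 0.325 to 0.9 m from the base axis. Payload 6.1 kg.
Tool frame: the origin (TCP) lies where the fingers leave the gripper's body, on its centre line; the fingertips stand 73 mm ahead of it and the grasp point (between the pads) lies 54 mm ahead of it; z points along the fingers, x is the direction in which the jaws open and shut, and the axes are right-handed (so a half turn about z gives the same grasp; the last joint's range is limited). The gripper opens to 85 mm and grips with 20 to 120 N. Pads are 22 mm wide; open, the fingers measure 114 mm over their backs; the gripper's body (76 mm by 85 mm) begins 54 mm behind the grasp point. The pads swing forward as they close: fully open they stand 13 mm farther back than shut.
Start: joints at [-1.461, 0.22, 1.526, -0, 1.395, -0.126], TCP at [0.146, -0.608, 0.304] pointing down, gripper open.
Joint ranges: [-2.98, 2.98], [-0.91, 2.08], [0.09, 2.57], [-1.24, 4.39], [0.2, 2.65], [-2.68, 2.68]. Speed limits (rad/s): [2.57, 2.57, 3.01, 3.14, 3.14, 3.14].

INTERFACE

Orientations are given as a unit quaternion [x, y, z, w].
In Python, from workcell import bot, vision, finder gives the robot as it stands.
- The arm moves only by the shell command python3 -m pendant 'ROWS' [OPENING]. ROWS is JSON, a list of rows, each a list of 4 numbers: the shift along the world's x, y, z in m, then the turn about the world's z in rad. In form: [[dx, dy, dz, yaw], ...]. A call has 1 to 20 rows; each row is the pose to reach, as a shift and turn from the pose commanded when the call began; what a row does not reach only later rows make up. A row lasts 1/8 s, in which the tool goes at most 62.5 mm and 10.7 degrees, less where a joint would pass 70% of its speed; a pose out of reach is approached as far as the arm can. A call with a gripper value outside its range is refused whole. OPENING is the opening, from -1 (shut) to 1 (fully open), set as the call begins (- or left out, the last holds). The fingers move at their own pace and stop on an object; the grip force is fixed at half the most. Time passes only in rows, so rows that repeat a pose let the fingers close. It gives the time, the measured TCP pose, the force and the opening at its end, in the units of the state.
- bot.get_obs(): the state, without advancing time (a new reading comes with each control period).
- vision.camera(name): name is "side" or "top" or "wrist"; returns the picture (480x640x3 uint8, red, green, blue); there is no depth.
- vision.calibration(name): a dict with "K" (3x3 intrinsics, pixels), "pose" (4x4, takes a point from camera to world coordinates). Camera axes: x right, y up, looking along -z (the intrinsics and any distortion apply to the point x, -y, -z); pixel columns grow to the right and rows downward; lengths in m; the calibration is good to about 2 mm. The wrist camera is an equidistant fisheye: a pixel r from the principal point sees the ray r / f radians off the axis. A picture is of the moment at which its call begins: read the wrist's pose just before it. calibration takes no time and is no camera call; for the wrist camera it gives the pose at the moment of the call.
- bot.finish_job(): hands the job in, once; it reports no verdict.
Trained networks look in the newest picture that a camera, given by its name, has taken for a name from the list of things; names that differ only in an ending like _2 or _b are one class to them, and where a whole thing is asked for, a point or a joint stands for the part that bears it (a point fixed in the world has none). Each returns a list of dicts, best first, with "score" (0 to 1); they miss things now and then, are a little off and sometimes report something else, mostly with a low value. They report only what shows in the picture. A call takes as long as a camera call.
- finder.spot_in(target, camera): "point" ([x, y, z] in m, in the coordinates of the camera as it stood for that picture, good to about 4 mm: the middle of the surface that is visible of it).
- finder.landmark_of(target, camera): "point" ([x, y, z] in m, in the coordinates of the camera as it stood for that picture, good to about 4 mm: a listed point, or the origin of a listed thing).
The state is a dict: "time": time; "joint_pos": joint angles; "joint_vel": joint speeds; "joint_efforts": joint torques, N m; "position": TCP position; "eef_rot": TCP orientation; "force": force on the tool from outside, world axes, zero at the start; "moment": the same for the moment, N m; "width": opening from 0.0 (shut) to 1.0 (fully open).
Only numpy, scipy, OpenCV 4.12 (cv2) and the standard library are available. Lean on these libraries where they do the work, as an engineer would, in place of code of your own. Each camera call takes 0.05 s, during which the arm holds its last target. There are 200 camera calls.

## Working session

There is one attempt and no reset: what is moved stays moved. The work goes in short steps, Python scripts to look and compute and a shell command to move; the robot and the scene stay as the last step left them, time stands still between calls to the robot, and variables do not carry over. Pictures are saved under pics/ and viewed, about 8 in all and at most 12, crops included, and the job is handed in when it is done.

```bash
mkdir -p pics; ls; cat > h.py <<'E'
import numpy as np, cv2
from workcell import bot, vision, finder
def snap(cam,fn=None):
    P=vision.calibration(cam); im=vision.camera(cam)
    if fn: cv2.imwrite('pics/'+fn,im[:,:,::-1])
    return P,im
def find(name,cam,P,kind='landmark_of',n=2):
    r=getattr(finder,kind)(name,cam)[:n]
    T=np.array(P['pose'])
    return [(round(d['score'],2),(T[:3,:3]@np.array(d['point'])+T[:3,3]).round(4).tolist()) for d in r]
E
python3 - <<'E'
from h import *
for c in ('top','side'):
    P,im=snap(c,c+'0.png')
    for n in ['vise','well_mouth','crank','crank_block','crank_knob','moving_jaw','fixed_face','bar','stand','jar','hammer','brush']:
        print(c,n,find(n,c,P))
o=bot.get_obs();print(o['time'],o['position'],o['eef_rot'],o['width'],o['force'])
a=cv2.imread('pics/top0.png');b=cv2.imread('pics/side0.png')
cv2.imwrite('pics/both.png',cv2.resize(np.vstack([a,b]),(400*1,600)))
E
```

```text
pics
top vise [(0.98, [0.5089, -0.2016, 0.0013])]
top well_mouth [(0.96, [0.5117, -0.2035, 0.0859])]
top crank []
top crank_block []
top crank_knob [(0.64, [0.5985, 0.2297, 0.1094])]
top moving_jaw [(0.96, [0.6301, -0.2004, 0.0019])]
top fixed_face [(0.59, [0.5703, -0.1986, 0.0469])]
top bar [(0.74, [0.505, -0.2057, 0.0005]), (0.59, [0.5933, -0.1963, 0.0246])]
top stand [(0.88, [0.5215, 0.2201, -0.0016])]
top jar [(0.76, [0.4567, -0.0127, -0.0005])]
top hammer [(0.8, [0.4858, -0.4832, -0.0022])]
top brush [(0.64, [0.4371, 0.4883, 0.0008])]
side vise [(0.62, [0.5693, -0.199, 0.0496])]
side well_mouth [(0.55, [0.5066, -0.2049, 0.0873])]
side crank [(0.92, [0.5107, 0.2235, 0.008]), (0.43, [0.485, -0.4848, -0.0046])]
side crank_block [(0.58, [0.5104, 0.225, 0.0796])]
side crank_knob [(0.7, [0.5956, 0.23, 0.1123])]
side moving_jaw [(0.55, [0.6313, -0.1989, 0.002])]
side fixed_face [(0.65, [0.5701, -0.1969, 0.0497])]
side bar [(0.8, [0.5895, -0.2072, 0.0251])]
side stand [(0.65, [0.5077, 0.2194, -0.0008])]
side jar [(0.97, [0.4591, -0.0104, 0.0009])]
side hammer [(0.62, [0.4833, -0.4821, -0.0022]), (0.57, [0.5126, 0.2207, -0.0029])]
side brush []
1.3 [ 0.14600599 -0.60771465  0.30391861] [ 7.85374564e-01 -6.19020835e-01  1.24905479e-05  1.78359111e-05] 1.0019737268528455 [-0.2012014   0.34581221 -1.18031425]
```

View pics/top0.png

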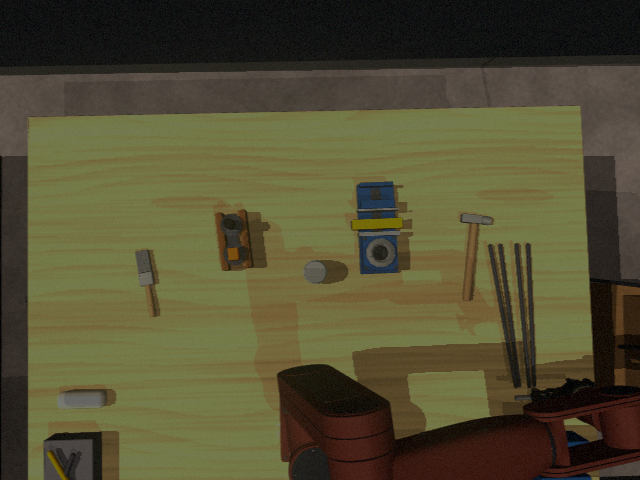

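View pics/side0.png

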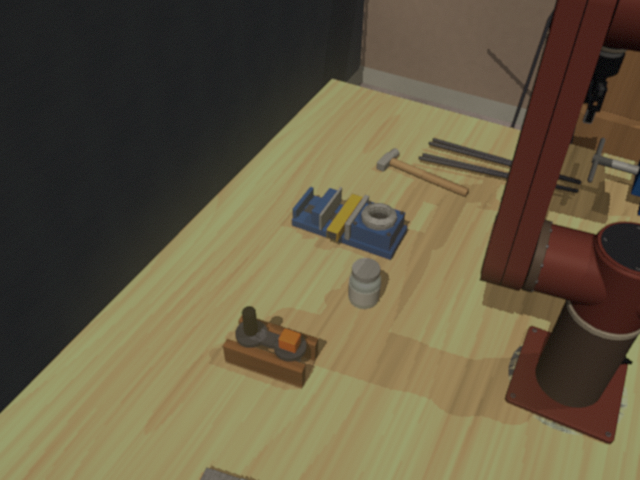

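The top view shows the stand with the crank at about (235,240), the vise at (378,235) and the jar at (315,272). The side view agrees, with the orange block at (289,340) and the knob at (249,320). Next I go above the crank for a close look.

```bash
python3 -m pendant '[[0.06,0.05,0,-0.18],[0.12,0.1,0,-0.18],[0.18,0.15,0,-0.18],[0.254,0.2,0,-0.18],[0.3,0.26,0,-0.18],[0.31,0.32,0,-0.18],[0.32,0.38,0,-0.18],[0.33,0.44,0,-0.18],[0.34,0.5,0,-0.18],[0.35,0.56,0,-0.18],[0.36,0.62,0,-0.18],[0.365,0.68,0,-0.18],[0.365,0.74,0,-0.18],[0.365,0.8,0,-0.18],[0.365,0.832,0,-0.18],[0.365,0.832,0,-0.18],[0.365,0.832,0,-0.18],[0.365,0.832,0,-0.18]]' 1
python3 - <<'E'
from h import *
P,im=snap('wrist','w1.png')
for n in ['crank','crank_block','crank_knob','stand']: print(n,find(n,'wrist',P))
o=bot.get_obs();print(o['time'],o['position'],o['joint_pos'],o['force'])
E
```

```text
time: 3.55
position: [0.511, 0.2237, 0.3038]
eef_rot: [0.727, -0.687, 0.0, 0.0]
force: [0.7, -1.0, -0.6]
width: 0.997
crank [(0.64, [0.514, 0.2202, 0.0062])]
crank_block [(0.75, [0.5144, 0.2222, 0.0816])]
crank_knob [(0.58, [0.5953, 0.2224, 0.1095])]
stand []
3.8 [0.51122664 0.22328058 0.304025  ] [ 2.70463583e-01  6.03423595e-02  1.70373397e+00 -9.71697598e-05
  1.37736581e+00  1.78709731e+00] [ 0.21247952 -0.47955718  0.69544394]
```

View pics/w1.png

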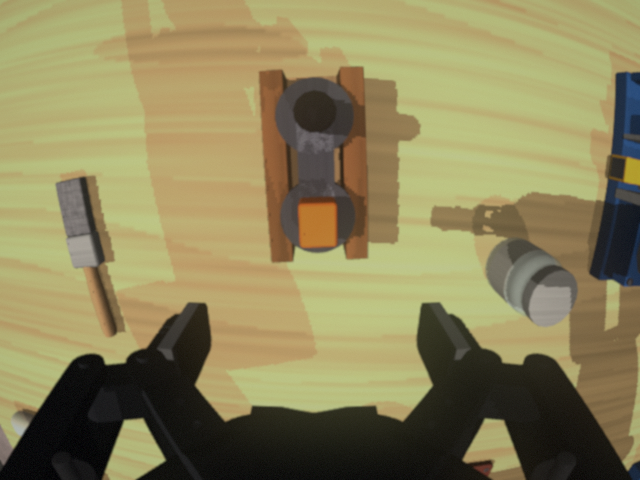

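The wrist view shows the block top at about (318,222), the knob top at (315,110), and rails nearly vertical. I'll back-project the block and knob for the yaw.

```bash
cat >> h.py <<'E'
def bp(P,u,v,z,fish=True):
    K=np.array(P['K']);T=np.array(P['pose'])
    x=(u-K[0,2])/K[0,0];y=(v-K[1,2])/K[1,1]
    if fish:
        r=np.hypot(x,y);s=np.tan(r)/r if r>0 else 1;x*=s;y*=s
    d=T[:3,:3]@np.array([x,-y,-1]);o=T[:3,3]
    return o+d*(z-o[2])/d[2]
E
python3 - <<'E'
from h import *
P=vision.calibration('wrist'); im=cv2.imread('pics/w1.png')
h=cv2.cvtColor(im,cv2.COLOR_BGR2HSV)
m=((h[...,0]<15)&(h[...,1]>200)&(h[...,2]>150)).astype(np.uint8); m[:, :270]=0;m[:,370:]=0;m[:180]=0;m[260:]=0
ys,xs=np.nonzero(m);print(len(xs),xs.min(),xs.max(),ys.min(),ys.max())
for c in [(300,199),(336,199),(336,246),(300,246)]: print(c,bp(P,*c,0.098).round(4))
print(bp(P,xs.mean(),ys.mean(),.098), bp(P,315,110,.134))
for a,b in [((260,75),(272,260)),((365,70),(368,258))]:
    p,q=bp(P,*a,.058),bp(P,*b,.058); print('rail',p.round(4),q.round(4),np.arctan2(p[1]-q[1],p[0]-q[0]))
E
```

```text
21 301 334 203 205
(300, 199) [0.5327 0.2331 0.098 ]
(336, 199) [0.5342 0.206  0.098 ]
(336, 246) [0.4971 0.2034 0.098 ]
(300, 246) [0.4956 0.2314 0.098 ]
[0.52972861 0.21792563 0.098     ] [0.59767583 0.22544308 0.134     ]
rail [0.6304 0.273  0.058 ] [0.468  0.2571 0.058 ] 0.09778215409332548
rail [0.6394 0.1856 0.058 ] [0.4746 0.1703 0.058 ] 0.09308256244166876
```

```bash
python3 -m pendant '[[0.003,-0.003,-0.05,0.03],[0.003,-0.003,-0.1,0.03],[0.003,-0.003,-0.13,0.03],[0.003,-0.003,-0.15,0.03],[0.003,-0.003,-0.16,0.03],[0.003,-0.003,-0.16,0.03]]' 1
python3 -m pendant '[[0,0,0,0],[0,0,0,0],[0,0,0,0],[0,0,0,0],[0,0,0,0],[0,0,0,0],[0,0,0,0],[0,0,0,0]]' -1
```

```text
time: 4.55
position: [0.5139, 0.2209, 0.1436]
eef_rot: [0.737, -0.676, -0.0, 0.0]
force: [0.6, 0.7, 0.7]
width: 1.0
time: 5.55
position: [0.5145, 0.2214, 0.1448]
eef_rot: [0.737, -0.676, 0.0, -0.0]
force: [-1.0, -0.8, 6.0]
width: 0.341
```

```bash
python3 -m pendant '[[0,0,0.03,0],[0,0,0.08,0],[0,0,0.13,0],[0,0,0.18,0],[0,0,0.18,0],[0,0,0.18,0]]'
python3 - <<'E'
from h import *
P,im=snap('wrist','w2.png')
for n in ['crank','crank_block','crank_knob']: print(n,find(n,'wrist',P))
P,im=snap('side','s2.png')
for n in ['crank','crank_block','crank_knob']: print(n,find(n,'side',P))
o=bot.get_obs();print(o['time'],o['position'],o['force'],o['moment'],o['width'])
cv2.imwrite('pics/c2.png',np.hstack([cv2.imread('pics/w2.png')[::2,::2],cv2.resize(im[150:450,100:500,::-1],(320,240))]))
E
```

```text
time: 6.3
position: [0.5131, 0.2211, 0.3217]
eef_rot: [0.737, -0.676, -0.001, 0.001]
force: [-1.1, -0.2, -5.1]
width: 0.341
crank [(0.87, [0.5119, 0.2193, 0.1801]), (0.37, [0.4266, 0.487, 0.0022])]
crank_block [(0.68, [0.5102, 0.2216, 0.258])]
crank_knob [(0.73, [0.5982, 0.2247, 0.2881])]
crank [(0.88, [0.5081, 0.2278, 0.1827])]
crank_block [(0.8, [0.5107, 0.2234, 0.2565])]
crank_knob [(0.78, [0.5941, 0.2313, 0.289])]
6.7 [0.51382739 0.22123752 0.32308947] [ 0.09425278 -0.08691426 -4.11561402] [ 0.01859813  0.07994702 -0.00258928] 0.33903802734648153
```

View pics/c2.png

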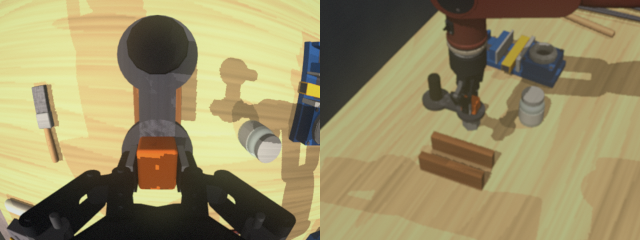

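The crank is held level and square, with the stand left undisturbed. I move towards the vise and measure the well on the way.

```bash
python3 -m pendant '[[0,-0.05,0,0],[0,-0.11,0,0],[0,-0.17,0,0],[0,-0.22,0,0],[0,-0.26,0,0],[0,-0.28,0,0],[0,-0.28,0,0],[0,-0.28,0,0]]'
python3 - <<'E'
from h import *
P,im=snap('wrist','w3.png')
for n in ['well_mouth','vise','fixed_face','moving_jaw','crank_block','crank_knob']: print(n,find(n,'wrist',P))
P,im=snap('top','t3.png')
for n in ['well_mouth','fixed_face','moving_jaw','vise']: print(n,find(n,'top',P))
P,im=snap('side')
for n in ['well_mouth','fixed_face','moving_jaw']: print(n,find(n,'side',P))
o=bot.get_obs();print(o['time'],o['position'],o['force'],o['joint_pos'])
E
```

```text
time: 7.7
position: [0.514, -0.0583, 0.3238]
eef_rot: [0.737, -0.676, -0.0, -0.0]
force: [0.5, -0.2, -3.7]
width: 0.342
well_mouth [(0.95, [0.5052, -0.202, 0.0917])]
vise [(0.56, [0.5097, -0.2054, -0.0033])]
fixed_face [(0.8, [0.5681, -0.2036, 0.0503])]
moving_jaw [(0.66, [0.6307, -0.2011, 0.0008])]
crank_block [(0.9, [0.5138, -0.0577, 0.2616])]
crank_knob [(0.55, [0.5933, -0.0527, 0.2917])]
well_mouth [(0.6, [0.5127, -0.199, 0.0909])]
fixed_face [(0.59, [0.5697, -0.1966, 0.0476])]
moving_jaw [(0.84, [0.6285, -0.1961, 0.0018]), (0.37, [0.5196, 0.2219, 0.0013])]
vise [(0.81, [0.5077, -0.2058, 0.0023])]
well_mouth [(0.7, [0.5065, -0.2019, 0.0007]), (0.6, [0.5052, -0.2013, 0.087])]
fixed_face [(0.81, [0.5681, -0.1976, 0.0493])]
moving_jaw [(0.74, [0.6316, -0.1998, 0.0022])]
8.5 [ 0.51399123 -0.05873924  0.32388521] [ 0.35488831 -0.18821518 -3.3267704 ] [-2.66323050e-01 -5.23386174e-02  1.77930835e+00  2.65318688e-05
  1.41470498e+00  1.21877688e+00]
```

View pics/w3.png

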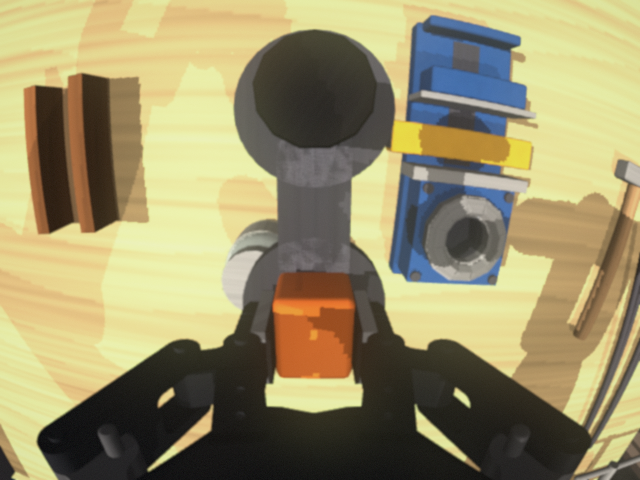

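The wrist view shows the vise at right: collar centred near (466,237), the bar at (462,145) and the moving jaw at (472,85). The crank is still square in the grip.

```bash
python3 - <<'E'
from h import *
P=vision.calibration('wrist'); im=cv2.imread('pics/w3.png')
c=im[185:290,415:515]; g=cv2.cvtColor(c,cv2.COLOR_BGR2HSV)
m=((g[...,1]<90)).astype(np.uint8)
n,l,s,ce=cv2.connectedComponentsWithStats(m); print(s[:,:5].tolist())
k=1+np.argmax(s[1:,4]); cs,_=cv2.findContours((l==k).astype(np.uint8),cv2.RETR_EXTERNAL,cv2.CHAIN_APPROX_NONE)
h=cv2.convexHull(max(cs,key=len))[:,0]+[415,185]
p=np.array([bp(P,*q,.088)[:2] for q in h]).astype(np.float32)
print(cv2.minEnclosingCircle(p), cv2.fitEllipse(p*1000))
# inner dark hole / mouth
for q in [(467,237),(424,237),(506,237),(466,194),(466,281),(447,238),(490,238)]: print(q,bp(P,*q,.088).round(4))
# bar/fixed jaw edge for yaw: steel jaw edge ends
a,b=bp(P,402,162,.075),bp(P,530,180,.075);print('jawyaw',np.arctan2(b[0]-a[0],-(b[1]-a[1])),a,b)
E
```

```text
[[0, 0, 100, 99, 2775], [0, 0, 3, 6, 8], [8, 0, 12, 10, 93], [0, 0, 100, 105, 7585], [0, 7, 1, 1, 1], [1, 9, 1, 1, 1], [0, 20, 3, 21, 37]]
((0.5007783770561218, -0.2109116017818451), 0.06863339990377426) ((495.17913818359375, -213.97567749023438), (122.59632873535156, 145.95140075683594), 81.29093170166016)
(467, 237) [ 0.5096 -0.2005  0.088 ]
(424, 237) [ 0.5059 -0.1587  0.088 ]
(506, 237) [ 0.5133 -0.2421  0.088 ]
(466, 194) [ 0.5484 -0.1918  0.088 ]
(466, 281) [ 0.4667 -0.2093  0.088 ]
(447, 238) [ 0.5069 -0.1808  0.088 ]
(490, 238) [ 0.5108 -0.2247  0.088 ]
jawyaw 0.010166773142073792 [ 0.567949   -0.13270625  0.075     ] [ 0.56930101 -0.26568461  0.075     ]
```

```bash
python3 -m pendant '[[-0.0035,-0.05,0,0],[-0.0035,-0.1,0,0],[-0.0035,-0.1435,0,0],[-0.0035,-0.1435,-0.04,0],[-0.0035,-0.1435,-0.07,0],[-0.0035,-0.1435,-0.09,0],[-0.0035,-0.1435,-0.095,0]]'
python3 -m pendant '[[0,0,-0.005,0],[0,0,-0.01,0],[0,0,-0.01,0]]'
python3 -m pendant '[[0,0,-0.004,0],[0,0,-0.008,0],[0,0,-0.008,0]]'
```

```text
time: 9.38
position: [0.5097, -0.2018, 0.2271]
eef_rot: [0.737, -0.676, -0.002, 0.0]
force: [-0.3, 0.6, -4.2]
width: 0.339
time: 9.75
position: [0.5106, -0.2022, 0.2191]
eef_rot: [0.737, -0.676, 0.0, -0.0]
force: [-0.8, -0.0, -4.1]
width: 0.344
time: 10.12
position: [0.5106, -0.2023, 0.2109]
eef_rot: [0.737, -0.676, 0.0, -0.0]
force: [-0.1, 0.0, -3.7]
width: 0.339
```

```bash
python3 -m pendant '[[0,0,-0.004,0],[0,0,-0.008,0],[0,0,-0.008,0]]'
python3 -m pendant '[[0,0,-0.003,0],[0,0,-0.006,0],[0,0,-0.006,0]]'
python3 -m pendant '[[0,0,-0.003,0],[0,0,-0.006,0],[0,0,-0.006,0]]'
```

```text
time: 10.5
position: [0.5114, -0.2026, 0.2091]
eef_rot: [0.737, -0.676, 0.001, -0.0]
force: [-14.3, 7.0, 32.5]
width: 0.34
time: 10.88
position: [0.5106, -0.2029, 0.1983]
eef_rot: [0.737, -0.676, 0.001, 0.0]
force: [-5.2, -0.5, 6.3]
width: 0.339
time: 11.25
position: [0.5107, -0.2028, 0.193]
eef_rot: [0.737, -0.676, 0.001, 0.0]
force: [-6.3, -0.0, 12.3]
width: 0.337
```

```bash
for i in 1 ; do python3 -m pendant '[[-0.001,0,-0.002,0.0],[-0.001,0,-0.002,0.08],[-0.001,0,-0.002,0.15],[-0.001,0,-0.002,0.15]]'; done
python3 -m pendant '[[0,0,0,0.08],[0,0,0,0.15],[0,0,0,0.15]]'
python3 -m pendant '[[0,0,0,0.08],[0,0,0,0.15],[0,0,0,0.15]]'
```

```text
time: 11.75
position: [0.5106, -0.2023, 0.1927]
eef_rot: [0.786, -0.619, 0.001, -0.001]
force: [-7.1, 4.4, 22.2]
width: 0.339
time: 12.12
position: [0.5105, -0.2018, 0.1927]
eef_rot: [0.83, -0.558, 0.001, -0.001]
force: [-7.5, 7.6, 22.3]
width: 0.342
time: 12.5
position: [0.5102, -0.2014, 0.1924]
eef_rot: [0.869, -0.494, 0.0, -0.001]
force: [-7.9, 7.9, 22.8]
width: 0.34
```

```bash
python3 -m pendant '[[-0.001,0.001,0,0.08],[-0.001,0.001,0,0.15],[-0.001,0.001,0,0.15]]'
python3 -m pendant '[[0,0,0,0.08],[0,0,0,0.15],[0,0,0,0.15]]'
python3 -m pendant '[[0,0,0,0.08],[0,0,0,0.15],[0,0,0,0.15]]'
python3 -c "
from h import *
o=bot.get_obs();print(o['joint_pos'],o['moment'])"
```

```text
time: 12.88
position: [0.5094, -0.2007, 0.1916]
eef_rot: [0.904, -0.428, 0.001, -0.001]
force: [-4.6, 6.4, 15.3]
width: 0.34
time: 13.25
position: [0.5089, -0.2005, 0.1896]
eef_rot: [0.933, -0.359, 0.0, -0.001]
force: [-2.0, 4.2, 6.7]
width: 0.344
time: 13.62
position: [0.5084, -0.2007, 0.1881]
eef_rot: [0.957, -0.289, -0.0, -0.001]
force: [0.5, 2.3, -4.6]
width: 0.34
[-5.20657776e-01  1.48840072e-01  1.83693957e+00  9.99577622e-04
  1.15684867e+00  6.54438509e-02] [ 5.20531461e-01 -6.24390517e-02 -1.22403229e-05]
```

It has dropped free. Pushing down now.

```bash
python3 -m pendant '[[0,0,-0.003,0],[0,0,-0.006,0],[0,0,-0.006,0]]'
python3 -m pendant '[[0,0,-0.003,0],[0,0,-0.006,0],[0,0,-0.006,0]]'
```

```text
time: 14.0
position: [0.5084, -0.2008, 0.1823]
eef_rot: [0.957, -0.289, -0.0, -0.0]
force: [0.7, 4.8, -5.4]
width: 0.337
time: 14.38
position: [0.5085, -0.2009, 0.1781]
eef_rot: [0.957, -0.288, -0.0, -0.0]
force: [-3.7, 7.0, 6.6]
width: 0.336
```

```bash
python3 -m pendant '[[0,-0.0,-0.003,0],[0,0.0,-0.003,0.0],[0,0,-0.003,0]]'
python3 -m pendant '[[0,0.0,0,0.04],[0,0,0,-0.04],[0,0,0,0],[0,0,0,0]]'
python3 - <<'E'
from h import *
P,im=snap('wrist')
for n in ['crank','crank_block','crank_knob','moving_jaw']: print(n,find(n,'wrist',P))
P,im=snap('side','s4.png')
for n in ['crank','crank_block','crank_knob','moving_jaw','fixed_face']: print(n,find(n,'side',P))
o=bot.get_obs();print(o['time'],o['position'],o['force'],o['moment'],o['joint_pos'])
cv2.imwrite('pics/s4c.png',cv2.resize(im[150:290,250:450,::-1],(700,490)))
E
```

```text
time: 14.75
position: [0.5086, -0.2011, 0.1778]
eef_rot: [0.958, -0.288, -0.0, -0.0]
force: [-12.9, 9.5, 24.5]
width: 0.333
time: 15.25
position: [0.5087, -0.2014, 0.1778]
eef_rot: [0.957, -0.289, -0.0, -0.0]
force: [-10.9, 9.7, 24.2]
width: 0.337
crank [(0.86, [0.5048, -0.2035, 0.038])]
crank_block [(0.87, [0.5086, -0.2009, 0.1163])]
crank_knob [(0.6, [0.5524, -0.1353, 0.1396])]
moving_jaw [(0.72, [0.6297, -0.2048, -0.0007])]
crank [(0.87, [0.5047, -0.1989, 0.0371])]
crank_block [(0.98, [0.5036, -0.2023, 0.1121])]
crank_knob [(0.98, [0.5571, -0.1272, 0.1428])]
moving_jaw [(0.79, [0.6341, -0.2006, 0.0014])]
fixed_face [(0.77, [0.5691, -0.1976, 0.0477])]
15.8 [ 0.50871185 -0.20138527  0.17784136] [-10.74912236   7.94990256  23.68535601] [ 2.33248248  2.29316214 -0.33814881] [-5.21136416e-01  1.62828942e-01  1.84252032e+00  7.66678270e-05
  1.13629920e+00  6.48863084e-02]
```

View pics/s4c.png

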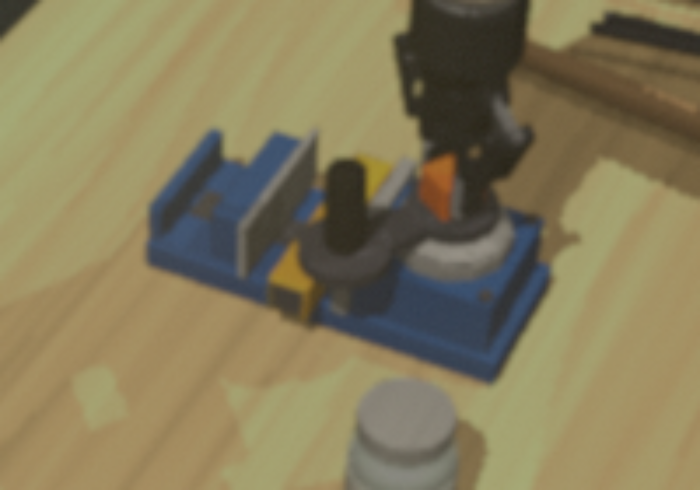

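Tip at about 38 mm height (50 mm below the mouth), so it is fully home; the crank yaw is about 56°. I release it, rise, and look at the knob.

```bash
python3 -m pendant '[[0,0,0.003,0],[0,0,0.003,0]]'
python3 -m pendant '[[0,0,0,0],[0,0,0,0],[0,0,0,0],[0,0,0,0],[0,0,0.03,0],[0,0,0.08,0],[0,0,0.12,0],[0.02,0.03,0.12,0],[0.046,0.07,0.12,0],[0.046,0.07,0.12,0],[0.046,0.07,0.12,0]]' 1
python3 - <<'E'
from h import *
P,im=snap('wrist','w5.png')
for n in ['crank','crank_block','crank_knob','well_mouth']: print(n,find(n,'wrist',P))
P,im=snap('top')
for n in ['crank_block','crank_knob']: print(n,find(n,'top',P))
o=bot.get_obs();print(o['time'],o['position'],o['eef_rot'],o['force'],o['joint_pos'])
E
```

```text
time: 16.05
position: [0.5084, -0.2011, 0.1781]
eef_rot: [0.957, -0.289, -0.0, -0.0]
force: [-3.8, 5.4, 6.7]
width: 0.337
time: 17.42
position: [0.5543, -0.1314, 0.2966]
eef_rot: [0.958, -0.288, -0.0, 0.0]
force: [0.4, 0.6, 0.2]
width: 1.001
crank [(0.82, [0.5052, -0.2056, 0.0387])]
crank_block [(0.59, [0.5111, -0.1995, 0.1137]), (0.17, [0.596, -0.2004, 0.018])]
crank_knob [(0.74, [0.5512, -0.1367, 0.1458])]
well_mouth []
crank_block [(0.75, [0.509, -0.2059, 0.1184])]
crank_knob [(0.87, [0.5598, -0.1305, 0.1394]), (0.6, [0.4848, -0.481, 0.0002])]
17.825 [ 0.5542873  -0.13174329  0.296919  ] [ 9.57404969e-01 -2.88748544e-01  5.51421859e-06  4.98679662e-05] [ 0.41948809 -0.53221078  0.22723655] [-3.71706875e-01  9.40950728e-02  1.68144190e+00 -1.00661360e-04
  1.36603684e+00  2.14152486e-01]
```

View pics/w5.png

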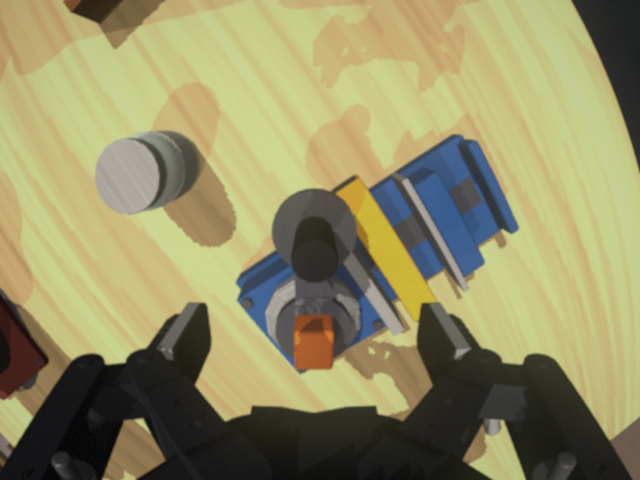

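The picture shows the crank seated on the collar, its knob top at (314,262) centred between the fingers and the block at (313,342). The knob estimates agree with the TCP, so I descend and grip the knob.

```bash
python3 -c "
from h import *
print(bp(vision.calibration('wrist'),314,262,.166))"
python3 -m pendant '[[0,0,-0.04,0],[0,0,-0.07,0],[0,0,-0.085,0],[0,0,-0.094,0],[0,0,-0.094,0]]'
python3 -m pendant '[[0,0,0,0],[0,0,0,0],[0,0,0,0],[0,0,0,0],[0,0,0,0],[0,0,0,0],[0,0,0,0],[0,0,0,0]]' -1
```

```text
[ 0.55370834 -0.13324252  0.166     ]
time: 18.45
position: [0.5546, -0.1313, 0.2031]
eef_rot: [0.958, -0.288, 0.0, -0.0]
force: [0.3, -0.0, -0.1]
width: 1.0
time: 19.45
position: [0.5548, -0.1312, 0.2033]
eef_rot: [0.958, -0.288, 0.0, -0.0]
force: [1.1, 1.9, 4.4]
width: 0.315
```

```bash
python3 -m pendant '[[0.0131,-0.0107,0,0],[0.0266,-0.0283,0,0],[0.0351,-0.0488,0,0],[0.038,-0.0708,0,0],[0.038,-0.0708,0,0]]'
python3 -m pendant '[[-0.0029,-0.022,0,0],[-0.0114,-0.0425,0,0],[-0.0249,-0.0601,0,0],[-0.0425,-0.0736,0,0],[-0.0425,-0.0736,0,0]]'
python3 - <<'E'
from h import *
P,im=snap('side','s6.png')
for n in ['crank','crank_block','crank_knob','moving_jaw','fixed_face','bar']: print(n,find(n,'side',P,n=1))
E
```

```text
time: 20.08
position: [0.5926, -0.2032, 0.2032]
eef_rot: [0.957, -0.289, -0.0, 0.0]
force: [0.0, -1.3, 6.7]
width: 0.314
time: 20.7
position: [0.5495, -0.2766, 0.2037]
eef_rot: [0.957, -0.289, 0.0, 0.0]
force: [-0.9, -1.6, 6.7]
width: 0.313
crank [(0.75, [0.5019, -0.1998, 0.0396])]
crank_block [(0.7, [0.5037, -0.2021, 0.1163])]
crank_knob [(0.66, [0.5498, -0.2731, 0.1445])]
moving_jaw [(0.81, [0.6207, -0.1987, 0.0035])]
fixed_face [(0.86, [0.5679, -0.2003, 0.0505])]
bar [(0.97, [0.5915, -0.2035, 0.0257])]
```

```bash
python3 -m pendant '[[-0.0205,-0.0085,0,0],[-0.0425,-0.0114,0,0],[-0.0645,-0.0085,0,0],[-0.085,0,0,0],[-0.085,0,0,0]]'
python3 -m pendant '[[-0.009,0.0062,0,0],[-0.0176,0.0135,0,0],[-0.0249,0.022,0,0],[-0.0249,0.022,0,0]]'
python3 - <<'E'
from h import *
P,im=snap('side','s7.png')
for n in ['crank_block','crank_knob','moving_jaw','fixed_face','bar']: print(n,find(n,'side',P,n=1))
print(bot.get_obs()['force'])
E
```

```text
time: 21.68
position: [0.4644, -0.2765, 0.2042]
eef_rot: [0.957, -0.289, 0.001, 0.001]
force: [-1.9, -3.1, 7.3]
width: 0.311
time: 22.18
position: [0.4401, -0.2552, 0.2044]
eef_rot: [0.957, -0.288, 0.001, 0.002]
force: [-2.9, -4.4, 8.6]
width: 0.314
crank_block [(0.67, [0.5008, -0.2021, 0.1114])]
crank_knob [(0.65, [0.4383, -0.2538, 0.1475])]
moving_jaw [(0.6, [0.607, -0.1989, -0.0019])]
fixed_face [(0.66, [0.5687, -0.1978, 0.0498])]
bar [(0.78, [0.5904, -0.205, 0.0287])]
[-3.97704274 -4.42663436  8.94748671]
```

```bash
python3 -m pendant '[[-0.0107,0.0184,0,0],[-0.0167,0.0398,0,0],[-0.0167,0.0398,0,0]]'
python3 -m pendant '[[-0.001,0.011,0,0],[-0.0002,0.0222,0,0],[-0.0002,0.0222,0,0]]'
python3 - <<'E'
from h import *
P,im=snap('side','s8.png')
for n in ['crank_block','crank_knob','moving_jaw','fixed_face','bar']: print(n,find(n,'side',P,n=1))
print(bot.get_obs()['force'])
E
```

```text
time: 22.85
position: [0.4225, -0.2146, 0.2044]
eef_rot: [0.958, -0.288, -0.0, 0.002]
force: [-8.5, -1.9, 13.0]
width: 0.313
time: 23.22
position: [0.4222, -0.1924, 0.2042]
eef_rot: [0.958, -0.288, -0.001, 0.002]
force: [-11.1, -1.5, 14.8]
width: 0.314
crank_block [(0.71, [0.5042, -0.1967, 0.1086])]
crank_knob [(0.69, [0.4214, -0.1884, 0.1452])]
moving_jaw [(0.84, [0.6008, -0.198, 0.0008])]
fixed_face [(0.84, [0.5685, -0.1978, 0.0489])]
bar [(0.87, [0.581, -0.2039, 0.0272])]
[-10.92552452  -1.04516436  15.89896145]
```

```bash
python3 -m pendant '[[0.0016,0.0145,0.001,0],[0.0016,0.0145,0.001,0]]'
python3 -m pendant '[[0.0056,0.0137,0,0],[0.0056,0.0137,0,0]]'
python3 - <<'E'
from h import *
P,im=snap('side','s9.png')
for n in ['crank_block','crank_knob','moving_jaw','fixed_face','bar']: print(n,find(n,'side',P,n=1))
o=bot.get_obs();print(o['force'],o['position'])
cv2.imwrite('pics/s9c.png',cv2.resize(im[150:290,250:450,::-1],(700,490)))
E
```

```text
time: 23.78
position: [0.4248, -0.1775, 0.2043]
eef_rot: [0.958, -0.288, 0.0, 0.001]
force: [-2.9, -1.7, 6.8]
width: 0.314
time: 24.02
position: [0.4295, -0.1653, 0.2044]
eef_rot: [0.958, -0.288, -0.001, 0.003]
force: [-8.4, -7.9, 8.9]
width: 0.314
crank_block [(0.79, [0.5027, -0.1997, 0.1136])]
crank_knob [(0.66, [0.4299, -0.1614, 0.1463])]
moving_jaw [(0.61, [0.6003, -0.1973, 0.0034])]
fixed_face [(0.77, [0.5681, -0.198, 0.0493])]
bar [(0.64, [0.5807, -0.2027, 0.0248])]
[-8.64846194 -7.54119657  9.28805387] [ 0.42941746 -0.16543443  0.20440454]
```

View pics/s9c.png

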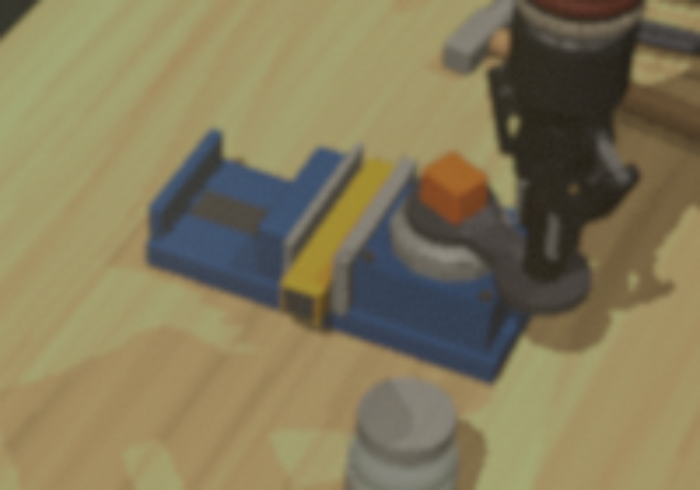

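```bash
python3 -m pendant '[[0.0061,0.0102,0,0],[0.0061,0.0102,0,0]]'
python3 -m pendant '[[0.0074,0.0092,0,0],[0.0074,0.0092,0,0]]'
```

```text
time: 24.58
position: [0.4333, -0.1578, 0.2042]
eef_rot: [0.958, -0.288, -0.003, 0.006]
force: [-21.7, -21.6, 11.2]
width: 0.313
time: 24.82
position: [0.4379, -0.1505, 0.2036]
eef_rot: [0.958, -0.288, -0.006, 0.009]
force: [-35.4, -29.8, 17.7]
width: 0.307
```

```bash
python3 -m pendant '[[0.0025,0.003,0,0],[0.003,0.0037,0,0],[0.003,0.0037,0,0]]'
python3 - <<'E'
from h import *
P,im=snap('side')
for n in ['crank','crank_knob','moving_jaw','fixed_face','bar']: print(n,find(n,'side',P,n=1))
o=bot.get_obs();print(o['force'],o['position'])
E
```

```text
time: 25.2
position: [0.439, -0.1489, 0.2034]
eef_rot: [0.958, -0.288, -0.008, 0.012]
force: [-45.5, -39.7, 19.4]
width: 0.312
crank [(0.59, [0.5039, -0.1991, 0.044])]
crank_knob [(0.56, [0.4335, -0.1495, 0.1441])]
moving_jaw [(0.66, [0.6016, -0.1988, 0.0035])]
fixed_face [(0.97, [0.5697, -0.1979, 0.0491])]
bar [(0.91, [0.5835, -0.2026, 0.0256])]
[-45.46011522 -39.29058106  18.82098198] [ 0.43896692 -0.14890605  0.20337691]
```

```bash
python3 -m pendant '[[-0.002,-0.0025,0,0],[-0.004,-0.005,0,0],[-0.004,-0.005,0,0]]'
```

```text
time: 25.88
position: [0.4375, -0.1511, 0.2038]
eef_rot: [0.958, -0.288, -0.005, 0.007]
force: [-32.0, -25.0, 15.7]
width: 0.31
```

```bash
python3 -m pendant '[[0,0,0,0],[0,0,0,0],[0,0,0,0],[0,0,0,0],[0,0,0.03,0],[0,0,0.08,0],[0,0,0.13,0],[-0.04,0.0,0.15,0],[-0.04,0,0.15,0],[-0.04,0,0.15,0]]' 1
python3 - <<'E'
from h import *
for c in ('wrist','side','top'):
    P,im=snap(c,c+'_end.png')
    for n in ['crank','crank_block','crank_knob','moving_jaw','fixed_face','bar']: print(c,n,find(n,c,P,n=1))
o=bot.get_obs();print(o['time'],o['force'],o['position'])
a=cv2.imread('pics/wrist_end.png');b=cv2.resize(cv2.imread('pics/side_end.png')[150:290,250:450],(400,280))
cv2.imwrite('pics/end.png',np.hstack([cv2.resize(a,(400,300)),np.vstack([b,np.zeros((20,400,3),np.uint8)])]))
E
```

```text
time: 27.12
position: [0.4031, -0.1451, 0.3535]
eef_rot: [0.958, -0.288, 0.0, -0.0]
force: [-0.1, 0.1, -0.5]
width: 1.002
wrist crank [(0.86, [0.5064, -0.2074, 0.0408])]
wrist crank_block [(0.81, [0.5098, -0.1969, 0.1161])]
wrist crank_knob [(0.93, [0.426, -0.1678, 0.1452])]
wrist moving_jaw [(0.69, [0.5963, -0.2056, 0.0044])]
wrist fixed_face [(0.77, [0.5661, -0.2021, 0.0498])]
wrist bar [(0.85, [0.5866, -0.1971, 0.0203])]
side crank [(0.95, [0.5018, -0.2011, 0.041])]
side crank_block [(0.94, [0.5045, -0.1948, 0.1125])]
side crank_knob [(0.75, [0.4279, -0.1654, 0.1439])]
side moving_jaw [(0.59, [0.599, -0.1989, 0.0012])]
side fixed_face [(0.68, [0.5677, -0.1987, 0.0497])]
side bar [(0.78, [0.5777, -0.2015, 0.0259])]
top crank [(0.63, [0.508, -0.202, 0.0437])]
top crank_block [(0.86, [0.5088, -0.199, 0.1162])]
top crank_knob [(0.15, [0.5068, -0.2056, 0.0718])]
top moving_jaw [(0.75, [0.6012, -0.1989, -0.0012])]
top fixed_face [(0.77, [0.5713, -0.2006, 0.0493])]
top bar [(0.62, [0.5835, -0.2014, 0.0253])]
28.175 [-0.61291129  0.01407791 -0.53100607] [ 0.40289334 -0.14528723  0.3539313 ]
```

View pics/end.png

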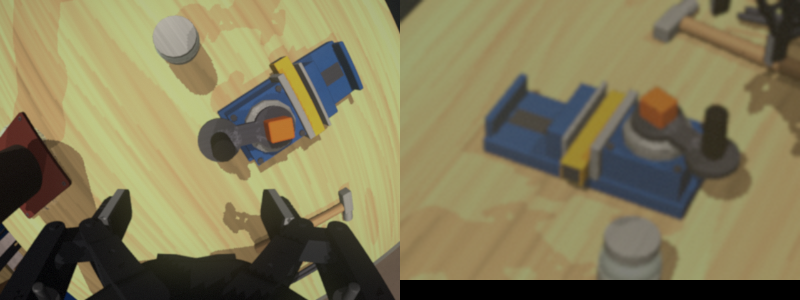

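The jaws have closed on the bar, but the knob sprung back about 13° when I released it under load. I'll regrip, retighten and unload slowly before letting go.

```bash
python3 -m pendant '[[0.024,-0.0215,0,0],[0.024,-0.0215,-0.05,0],[0.024,-0.0215,-0.1,0],[0.024,-0.0215,-0.13,0],[0.024,-0.0215,-0.15,0],[0.024,-0.0215,-0.15,0]]' 1
python3 -m pendant '[[0,0,0,0],[0,0,0,0],[0,0,0,0],[0,0,0,0],[0,0,0,0],[0,0,0,0],[0,0,0,0]]' -1
python3 -m pendant '[[0.002,0.005,0,0],[0.002,0.005,0,0]]'
python3 -m pendant '[[0.003,0.005,0,0],[0.003,0.005,0,0]]'
python3 -m pendant '[[0.003,0.005,0,0],[0.003,0.005,0,0]]'
```

```text
time: 28.92
position: [0.4259, -0.1662, 0.2022]
eef_rot: [0.958, -0.288, -0.002, -0.0]
force: [0.7, -0.1, 0.5]
width: 0.998
time: 29.8
position: [0.4276, -0.1673, 0.205]
eef_rot: [0.958, -0.288, 0.001, 0.0]
force: [-0.3, -0.2, 5.7]
width: 0.313
time: 30.05
position: [0.4294, -0.1632, 0.205]
eef_rot: [0.958, -0.288, 0.001, 0.002]
force: [-1.9, -5.1, 4.3]
width: 0.316
time: 30.3
position: [0.4315, -0.1591, 0.2048]
eef_rot: [0.958, -0.288, 0.0, 0.003]
force: [-6.9, -9.3, 5.5]
width: 0.311
time: 30.55
position: [0.4331, -0.1562, 0.2047]
eef_rot: [0.958, -0.288, -0.001, 0.006]
force: [-13.8, -20.1, 6.2]
width: 0.314
```

```bash
python3 -m pendant '[[0.004,0.005,0,0],[0.007,0.009,0,0],[0.007,0.009,0,0]]'
python3 -m pendant '[[-0.002,-0.003,0,0],[-0.004,-0.006,0,0],[-0.004,-0.006,0,0]]'
python3 -m pendant '[[-0.001,-0.002,0,0],[-0.003,-0.004,0,0],[-0.003,-0.004,0,0]]'
python3 -m pendant '[[-0.001,-0.002,0,0],[-0.002,-0.003,0,0],[-0.002,-0.003,0,0],[-0.002,-0.003,0,0]]'
```

```text
time: 30.92
position: [0.4372, -0.1503, 0.2042]
eef_rot: [0.958, -0.288, -0.004, 0.01]
force: [-30.0, -35.4, 11.3]
width: 0.31
time: 31.3
position: [0.4356, -0.1533, 0.2048]
eef_rot: [0.957, -0.289, -0.001, 0.005]
force: [-16.3, -19.2, 9.8]
width: 0.317
time: 31.68
position: [0.4344, -0.1554, 0.2051]
eef_rot: [0.957, -0.289, 0.0, 0.003]
force: [-8.5, -9.6, 7.9]
width: 0.308
time: 32.17
position: [0.4333, -0.1572, 0.2051]
eef_rot: [0.957, -0.288, 0.001, 0.001]
force: [-2.7, -4.3, 7.4]
width: 0.315
```

```bash
python3 -m pendant '[[-0.0006,-0.0008,0,0],[-0.0006,-0.0008,0,0],[-0.0006,-0.0008,0,0]]'
python3 -m pendant '[[0,0,0,0],[0,0,0,0],[0,0,0,0],[0,0,0,0],[0,0,0.03,0],[0,0,0.08,0],[0,0,0.13,0],[-0.04,0.0,0.15,0],[-0.04,0,0.15,0],[-0.04,0,0.15,0]]' 1
python3 - <<'E'
from h import *
for c in ('wrist','side','top'):
    P,im=snap(c,c+'_end2.png')
    for n in ['crank','crank_block','crank_knob','moving_jaw','fixed_face','bar']: print(c,n,find(n,c,P,n=1))
o=bot.get_obs();print(o['time'],o['force'],o['position'])
cv2.imwrite('pics/end2.png',cv2.resize(cv2.imread('pics/wrist_end2.png')[40:240,300:600],(780,520),interpolation=cv2.INTER_CUBIC))
E
```

```text
time: 32.55
position: [0.433, -0.1577, 0.2051]
eef_rot: [0.957, -0.288, 0.001, 0.001]
force: [-1.2, -2.8, 7.2]
width: 0.312
time: 33.8
position: [0.3924, -0.1565, 0.3535]
eef_rot: [0.957, -0.289, 0.0, -0.0]
force: [0.2, 0.6, -0.7]
width: 1.0
wrist crank [(0.6, [0.5046, -0.2028, 0.0386])]
wrist crank_block [(0.65, [0.5058, -0.1982, 0.118])]
wrist crank_knob [(0.76, [0.4298, -0.1634, 0.1454])]
wrist moving_jaw []
wrist fixed_face [(0.87, [0.5676, -0.2045, 0.0502])]
wrist bar [(0.93, [0.5864, -0.2023, 0.0189])]
side crank [(0.94, [0.505, -0.2007, 0.0398])]
side crank_block [(0.91, [0.5043, -0.1965, 0.1137])]
side crank_knob [(0.82, [0.4298, -0.16, 0.1432])]
side moving_jaw [(0.69, [0.5985, -0.1976, 0.0014])]
side fixed_face [(0.64, [0.5703, -0.1973, 0.0498])]
side bar [(0.84, [0.5799, -0.204, 0.0278])]
top crank [(0.93, [0.5104, -0.2069, 0.0447])]
top crank_block [(0.93, [0.5093, -0.1983, 0.1168])]
top crank_knob [(0.71, [0.5105, -0.2082, 0.0432])]
top moving_jaw [(0.58, [0.6014, -0.1987, 0.0031])]
top fixed_face [(0.96, [0.5721, -0.1961, 0.0468])]
top bar [(0.75, [0.5844, -0.1978, 0.026])]
34.85 [ 3.94222247e-01  2.07278680e-04 -9.26234901e-01] [ 0.39228419 -0.15660468  0.35393481]
```

View pics/end2.png

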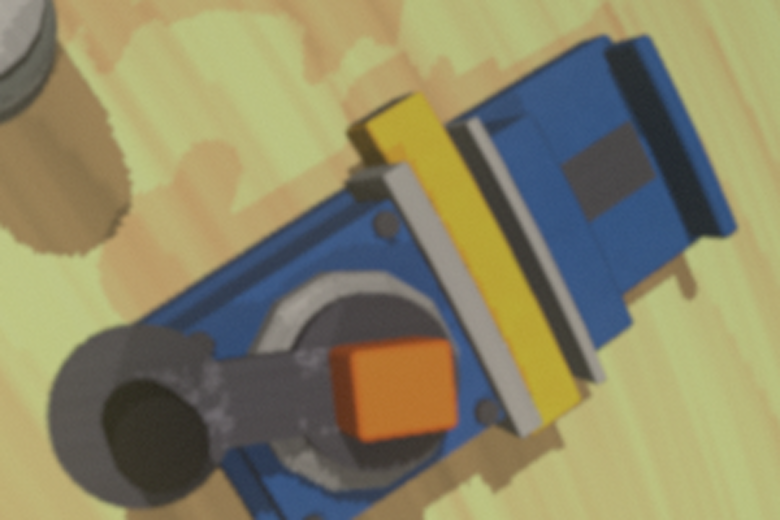

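The bar sits flush against both jaw faces, the crank is seated (tip about 39–40 mm up) and the knob stayed within a few millimetres of where I released it. Handing in.

```bash
python3 -c "
from h import *
print(bot.finish_job())"
```

```text
the job is handed in; nothing more can be done
None
```

The crank is seated in the vise and wound down on the bar. I handed the job in at about 35 s with the robot clear and touching nothing.

- **Seating:** I turned the crank about 50° anticlockwise before the hexagon dropped in. It bottomed with its tip about 50 mm below the mouth. The final images put the tip at 38–45 mm above the bench, against 38 mm nominal; the top camera reads highest.
- **Winding:** I wound it about 275° clockwise by the knob, until the knob resisted with about 60 N.
- **Spring-back:** I first let go under load and the knob sprang back about 13°. I regripped it, wound it to about 46 N, eased off to about 3 N and released. The knob then stayed within a few millimetres of where I let go, as far as the cameras can tell.
- **Final checks:** The measured gap between the jaws is 28–29 mm, against 30 mm for the bar, which is within the cameras' error. The last picture shows the bar flush between both faces. I did not push the jaw or disturb the other things on the bench.
- **Not certain:** I did not test the clamping force left after release. The screw can be driven back by the squeezed bar, so what remains is only what the socket's own friction holds. The top camera also misplaced the knob in its last readings, so I used the wrist and side cameras for it.

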